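# Slide the sample carrier under the coater's drag spring

## Task

Load the blue sample carrier into the coating stage: with the fingertips on the dark pad behind its yellow rib, press it down hard against the sprung bed and, keeping it pressed, slide it under the dark clamp bar and the copper drag spring until its nose is fully home against the aluminium end stop. Do not pick the carrier up or tip it, and leave everything else on the stage and table where it stands. Finish with the hand clear and the carrier held down by the bar and the spring.

Things in the scene. Friction and masses are not known exactly. Their poses are not given: they have to be found in the camera images.
- stage: Black coating stage, grey deck, fixed to the table, 240 x 360 x 45 mm (x, y, z); origin = centre of its underside, z up. Track along its +y: aluminium rails (inner faces x = -31.5 and 31.5, tops z = 71, y = -150 to 120 mm), dark sprung bed between. Black gauge column with dial at y = 131 to 170, top z = 177. Motor (x = 68 to 108, y = -160 to -100, top z = 85) and lead screw on the +x side.
- bar_edge (a point): Middle of the lower front edge of the dark clamp bar across the track, under which the carrier's nose must dive; 71 mm above the table, stage axes, at stage y = 50 mm. The bar is 107 mm wide (x), runs 20 mm back along +y, its top is 81 mm and its screw heads 84 mm above the table.
- stop_face (a point): Point on the face of the aluminium end stop (stage y = 105 mm, stop's top 90 mm above the table), on the track's centre line and 71 mm above the table, that the carrier's nose meets when fully home; stage axes.
- carrier: Loose blue plate 60 (x) x 115 (y) x 10 mm, 150 to 310 g, on the sprung bed between the rails; origin = centre of its underside, nose to +y, axes parallel to the stage's. White tile in front, yellow cross rib (54 wide, 8 high, y = -12 to -4 mm) on top. At first its nose is 10 to 55 mm short of the clamp bar, its top 75 mm above the table: 4 mm too high, so the bar's blunt front stops it.
- push_pad (a point): Middle of the dark push pad on the carrier's top face, 20 mm behind the rear face of the yellow rib; the pad is 52 mm wide (x) and, behind the rib, 45 mm long (y) to the tail edge. Fingertips press here and push the rib ahead of them. Carrier axes.
- nose (a point): Middle of the upper edge of the carrier's nose. Carrier axes.
- bed (a joint): How far the sprung bed is pressed down, m: 0 up (start), 0.008 bottomed. It stays level, sliding only up and down. With the carrier on it, about 6 N starts it sinking, 10 N takes it to 0.004 (carrier top level with the bar's underside) and 14 N bottoms it. Let go, it rises until the carrier is held by the bar and the drag spring.
- leaf (a joint): Lift of the copper drag spring, a leaf fixed under the clamp bar with its free end behind it (30 mm wide, at stage y = 97 mm), rad: 0 down (start), about 0.08 to 0.11 when the carrier is under it. It then presses on the carrier with 4 to 5 N.
- vial_a: Amber vial with black cap standing on the deck on the -x side of the track, 24 mm diameter, 42 mm high; origin at its foot. Bystander.
- vial_b: Second such vial on the same side of the deck. Bystander.
- puck: Brass calibration puck on the deck, -x side, 28 mm diameter, 16 mm high; origin at its foot. Bystander.
- wash_bottle: White bottle with red cap on the table right of the stage, 60 mm diameter, 150 mm high; origin at its foot. Bystander.
- beaker: Glass beaker on the table right of the stage, 66 mm diameter, 80 mm high; origin at its foot. Bystander.
- jar: Amber jar with black cap on the table right of the stage, 60 mm diameter, 80 mm high; origin at its foot. Bystander.
- screwdriver: Screwdriver lying on the table left of the stage. Bystander.
There are look-alikes about, which are no part of the job. Of the things like the carrier, leave any that is brown; of the rest the larger one is meant.

How it is judged:
By the outcome, as a careful person would: the job done as asked, in the order asked, and still so for the second after the job is handed in, with the robot touching nothing.
It also fails if it takes over 48 s, if anything falls off the work surface, if the arm or the gripper's body presses on something with over 40 N, if the wrist force passes 120 N, or if a joint passes its speed limit or range.

## Robot

A 6-joint arm with a two-finger parallel gripper is mounted at the origin on the work surface. World frame = base frame: x ahead of the robot, y to its left, z up, the work surface at z = 0. Lengths are in m, angles in rad, forces in N, time in s.
With the tool pointing down it reaches from about 0.25 to 0.775 m from the base axis. Payload 4 kg.
Tool frame: the origin (TCP) lies between the finger pads; the fingertips stand 14 mm ahead of it and the grasp point (between the pads) lies 5 mm behind it; z points along the fingers, y is the line along which they close (so a half turn about z gives the same grasp; the last joint's range is limited). The gripper opens to 94 mm and grips with 3 to 60 N. Pads are 16 mm wide; open, the fingers measure 119 mm over their backs; the gripper's body (75 mm by 177 mm) begins 78 mm behind the grasp point.
Start: joints at [1.088, 0.087, 1.371, -0, 1.684, -0.103], TCP at [0.204, 0.511, 0.22] pointing down, gripper open.
Joint ranges: [-3.1, 3.1], [-0.76, 2.03], [0.27, 2.55], [-1.08, 4.22], [0.17, 2.65], [-2.57, 2.57]. Speed limits (rad/s): [2.79, 2.79, 3.14, 3.14, 3.14, 3.14].

## Interface

Orientations are given as [roll, pitch, yaw] about the fixed x, y, z axes, in that order (R = Rz(yaw) Ry(pitch) Rx(roll)).
In Python, from bench import robot, snapshot gives the robot as it stands.
- The arm moves only by the tool carry_out, never from a script. Its argument "motion" is text: rows parted by semicolons, each of 4 numbers parted by spaces: the shift along the tool's x, y, z each as a share of 0.15 m, from -1 to 1, then the turn about the tool's z as a share of 180 degrees, from -1 to 1. A call has exactly 8 rows; each row is the pose to reach, as a shift and turn from the pose commanded when the call began, along the tool's axes at that moment, turning the shorter way round; what a row does not reach only later rows make up. A row lasts 1/10 s, in which the tool goes at most 50 mm and 8.59 degrees, less where a joint would pass 70% of its speed; a pose out of reach is approached as far as the arm can. A call with a number of a shift or a turn outside -1 to 1 is refused whole. A call with a gripper value outside its range is refused whole. "grip" is the opening, from -1 (shut) to 1 (fully open), set as the call begins (left out, the last holds). The fingers move at their own pace and stop on an object; the grip force is fixed at half the most. Time passes only in rows, so rows that repeat a pose let the fingers close, or fill a call up. It gives the time, the measured TCP pose, the force, the opening and the grip force at its end, in the units of the state.
- robot.get_obs(): the state, without advancing time (a new reading comes with each control period).
- snapshot(name): name is "scene" or "side" or "wrist"; returns a dict with "image" (384x512x3 uint8, red, green, blue), "fx", "fy", "cx", "cy" (pixels), "pose" (4x4, takes a point from camera to world coordinates); the wrist camera has in their place "hand_eye" (4x4, takes a point from camera to tool coordinates, whose origin is the TCP and whose axes are the flange's). Camera axes: x right, y up, looking along -z (the intrinsics and any distortion apply to the point x, -y, -z); pixel columns grow to the right and rows downward; lengths in m; the calibration is good to about 2 mm. A picture is of the moment at which its call begins: read the wrist's pose just before it. There is no depth.
- robot.close_job(): hands the job in; it is judged then, once.
The state is a dict: "time": time; "joint_positions": joint angles; "qvel": joint speeds; "joint_torque": joint torques, N m; "tool_pos": TCP position; "ee_rot": TCP orientation; "wrist_force": force on the tool from outside, world axes, zero at the start; "wrist_torque": the same for the moment, N m; "width": finger opening in m; "finger_force": force on a finger pad.
Only numpy, scipy, OpenCV 4.12 (cv2) and the standard library are available. Lean on these libraries where they do the work, as an engineer would, in place of code of your own. Each camera call takes 0.05 s, during which the arm holds its last target. There are 200 camera calls.

## Working session

There is one attempt and no reset: what is moved stays moved. The work goes in short steps, Python scripts to look and compute and a tool call to move; the robot and the scene stay as the last step left them, time stands still between calls to the robot, and variables do not carry over. Pictures are saved under pics/ and viewed, at most 10 in all, crops included, and the job is handed in when it is done.

Besides the shell and the picture viewer there is one more tool, called after "Call:" as a command line: name --argument value ..., lists and objects as JSON in quotes. carry_out: Moves the arm, as the interface text tells. Shift numbers are shares of 0.15 m and turn numbers shares of 180 degrees, none past 1 either way. Its arguments: {"type":"object","properties":{"motion":{"type":"string"},"grip":{"type":"number"}},"required":["motion"]}

```bash
mkdir -p pics; python3 - <<'E'
from bench import robot, snapshot
import cv2,pickle
o=robot.get_obs();print({k:o[k] for k in('time','tool_pos','ee_rot','wrist_force','width')})
for n in('scene','side','wrist'):
    s=snapshot(n);pickle.dump((o,s),open(f'pics/{n}0.pkl','wb'))
    cv2.imwrite(f'pics/{n}0.png',s['image'][:,:,::-1]);print(n,{k:v for k,v in s.items() if k!='image'})
a=[cv2.imread(f'pics/{n}0.png') for n in('scene','side')]
cv2.imwrite('pics/scene0b.png',cv2.resize(a[0],(800,600)));cv2.imwrite('pics/side0b.png',cv2.resize(a[1],(800,600)))
E
```

```text
{'time': 0.0, 'tool_pos': array([0.20367587, 0.51034386, 0.21831417]), 'ee_rot': array([-3.13940341e+00, -2.00626492e-04,  2.76183497e+00]), 'wrist_force': array([ 0.19707706, -0.03076744, -0.13883722]), 'width': 0.09409134932373812}
scene {'fx': 470.3668589858424, 'fy': 470.3668589858424, 'cx': 254.160406726593, 'cy': 183.73087886041762, 'pose': array([[-0.85946627, -0.40555536,  0.31119541,  0.96489277],
       [ 0.51114645, -0.68996497,  0.51252087,  0.75434664],
       [ 0.00685834,  0.59956083,  0.8002998 ,  1.19379941],
       [ 0.        ,  0.        ,  0.        ,  1.        ]])}
side {'fx': 491.58037837750857, 'fy': 491.58037837750857, 'cx': 260.7003728443253, 'cy': 195.20790180414554, 'pose': array([[-0.71126927,  0.35031872, -0.60940366, -0.51560102],
       [-0.70291661, -0.35192956,  0.61810503,  1.08995731],
       [ 0.0020666 ,  0.86799907,  0.49656152,  0.92758955],
       [ 0.        ,  0.        ,  0.        ,  1.        ]])}
wrist {'fx': 270.1922164699695, 'fy': 270.1922164699695, 'cx': 257.08468998124243, 'cy': 189.05520510316143, 'hand_eye': array([[ 2.06271351e-03,  9.61313489e-01,  2.75448946e-01,
         8.05670995e-02],
       [ 9.99997826e-01, -2.06731289e-03, -2.73637860e-04,
         1.05262755e-04],
       [ 3.06387390e-04,  2.75448911e-01, -9.61315663e-01,
        -1.65381463e-01],
       [ 0.00000000e+00,  0.00000000e+00,  0.00000000e+00,
         1.00000000e+00]])}
```

View pics/scene0b.png

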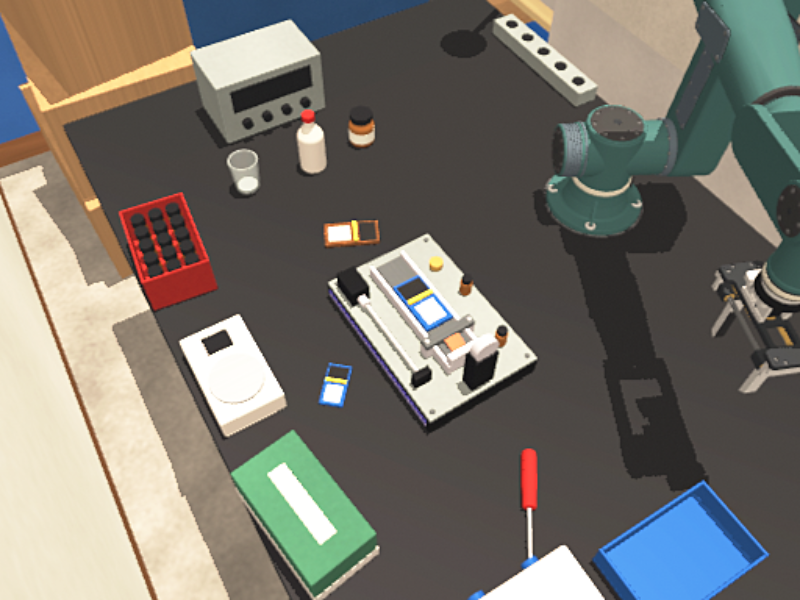

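View pics/side0b.png

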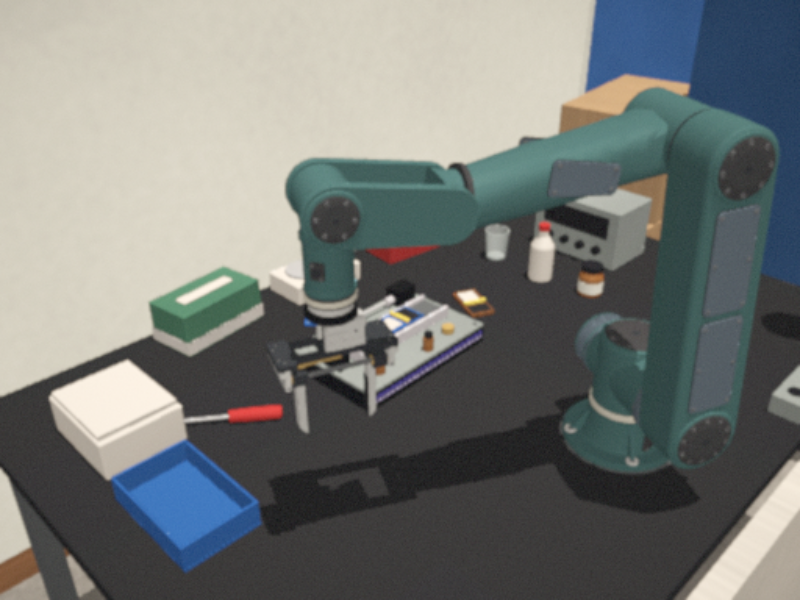

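The scene shows three carrier-like things, in 800x600 pixels: brown at (350,232), a small blue one on the table at (335,385), and a blue one on the stage between the rails at (425,300). The last fits, being the larger non-brown one on the bed. I'll confirm it in a crop.

```bash
cat > h.py <<'E'
import numpy as np,cv2,pickle
from scipy.spatial.transform import Rotation as R
def load(n): return pickle.load(open(f'pics/{n}.pkl','rb'))
def campose(o,s):
    if 'pose' in s: return s['pose']
    T=np.eye(4);T[:3,:3]=R.from_euler('xyz',o['ee_rot']).as_matrix();T[:3,3]=o['tool_pos'];return T@s['hand_eye']
def ray(o,s,uv,z):
    P=campose(o,s);d=P[:3,:3]@np.array([(uv[0]-s['cx'])/s['fx'],-(uv[1]-s['cy'])/s['fy'],-1]);c=P[:3,3]
    return c+d*(z-c[2])/d[2]
def proj(o,s,p):
    P=campose(o,s);q=P[:3,:3].T@(np.asarray(p)-P[:3,3]);return np.array([s['cx']-s['fx']*q[0]/q[2],s['cy']+s['fy']*q[1]/q[2]])
E
python3 - <<'E'
from h import *
o,s=load('scene0');im=s['image']
c=im[140:280,200:350,::-1];cv2.imwrite('pics/crop0.png',cv2.resize(c,None,fx=4.2,fy=4.2,interpolation=cv2.INTER_CUBIC))
hsv=cv2.cvtColor(im,cv2.COLOR_RGB2HSV)
for nm,lo,hi,z in(('blue',(100,120,60),(125,255,255),.075),('yellow',(20,120,120),(35,255,255),.083)):
    m=cv2.inRange(hsv,lo,hi);cs,_=cv2.findContours(m,0,2)
    for k in cs:
        if 15<cv2.contourArea(k)<1500:
            r=cv2.minAreaRect(k);print(nm,cv2.contourArea(k),r[0],[ray(o,s,p,z)[:2].round(3).tolist() for p in cv2.boxPoints(r)])
E
```

```text
blue 27.5 (304.1000061035156, 381.2000427246094) [[0.73, 0.569], [0.705, 0.572], [0.706, 0.58], [0.73, 0.578]]
blue 30.0 (338.2691955566406, 359.1538391113281) [[0.636, 0.571], [0.608, 0.571], [0.608, 0.579], [0.636, 0.58]]
blue 235.0 (214.3529510498047, 246.0882568359375) [[0.772, 0.181], [0.717, 0.115], [0.687, 0.147], [0.742, 0.211]]
blue 377.0 (270.07318115234375, 193.3414764404297) [[0.539, 0.034], [0.479, 0.018], [0.477, 0.148], [0.535, 0.161]]
blue 54.5 (344.1294250488281, 18.682371139526367) [[-0.198, -0.528], [-0.223, -0.541], [-0.221, -0.461], [-0.197, -0.448]]
blue 937.5 (12.0, 51.5) [[1.084, -0.754], [0.975, -1.235], [0.891, -1.187], [1.013, -0.712]]
yellow 20.0 (214.94595336914062, 242.8243408203125) [[0.74, 0.153], [0.736, 0.146], [0.711, 0.168], [0.716, 0.174]]
yellow 44.0 (268.20001220703125, 189.3999786376953) [[0.533, 0.076], [0.48, 0.075], [0.483, 0.087], [0.535, 0.088]]
yellow 29.5 (278.5, 167.5) [[0.442, 0.014], [0.424, 0.025], [0.434, 0.041], [0.452, 0.03]]
yellow 27.0 (226.88412475585938, 146.9573211669922) [[0.527, -0.149], [0.518, -0.146], [0.539, -0.099], [0.548, -0.103]]
```

View pics/crop0.png

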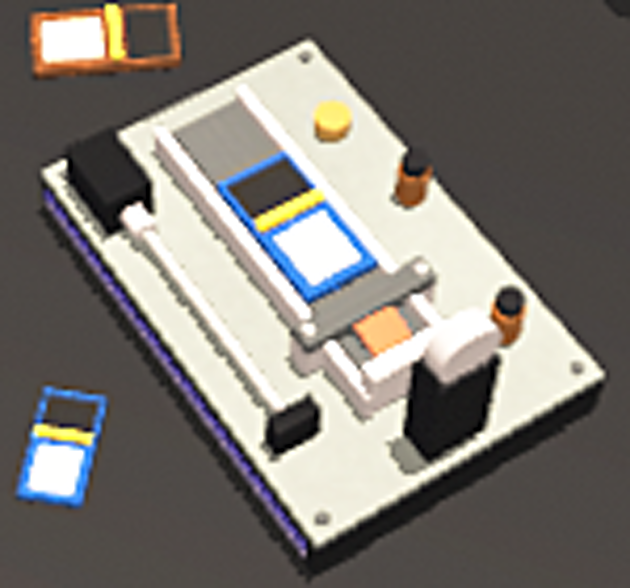

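The crop confirms it: the blue carrier is on the sprung bed, with its corners at about (220,185), (283,153), (378,268) and (308,300) in the crop. The rib is yellow and the nose faces the bar and column.

```bash
python3 - <<'E'
from h import *
o,s=load('scene0')
def f(n,ps,z):
    q=np.array([ray(o,s,(p[0]/4.2+200-.4,p[1]/4.2+140-.4),z)[:2] for p in ps]);print(n,q.round(4).tolist(),'mean',q.mean(0).round(4));return q
d=f('deck',[(47,172),(310,40),(605,377),(308,548)],.045)
e=(d[3]-d[0]+d[2]-d[1]);print('yaw y-axis deg',np.degrees(np.arctan2(-e[0],e[1])), [np.linalg.norm(d[i]-d[i-1]).round(3) for i in range(4)])
c=f('carrier',[(220,185),(283,153),(378,268),(308,300)],.075)
e=(c[3]-c[0]+c[2]-c[1]);print(np.degrees(np.arctan2(-e[0],e[1])))
print(o['ee_rot'],R.from_euler('xyz',o['ee_rot']).as_matrix().round(3))
E
```

```text
deck [[0.6266, -0.0592], [0.3931, -0.0699], [0.3814, 0.2875], [0.6227, 0.293]] mean [0.506  0.1129]
yaw y-axis deg 1.2562474137265265 [np.float64(0.352), np.float64(0.234), np.float64(0.358), np.float64(0.241)]
carrier [[0.5353, 0.0343], [0.4818, 0.0325], [0.478, 0.1506], [0.5334, 0.1485]] mean [0.5071 0.0915]
1.3945217283531945
[-3.13940341e+00 -2.00626492e-04  2.76183497e+00] [[-0.929  0.371 -0.001]
 [ 0.371  0.929 -0.002]
 [ 0.    -0.002 -1.   ]]
```

Call:
carry_out --motion "-0.15 -0.1 0 0; -0.3 -0.2 0 0; -0.5 -0.34 0 0; -0.7 -0.48 0 0; -0.9 -0.61 0 0; -1 -0.68 0 0; -1 -0.68 0 0; -1 -0.68 0 0" --grip -1

```text
time: 0.95
tool_pos: [0.3052, 0.3606, 0.2193]
ee_rot: [3.141, -0.001, 2.761]
wrist_force: [-0.9, 0.1, 0.4]
width: 0.0335
finger_force: 0.0
```

Call:
carry_out --motion "-0.15 -0.1 0 0; -0.3 -0.2 0 0; -0.5 -0.34 0 0; -0.7 -0.48 0 0; -0.9 -0.61 0 0; -1 -0.68 0 0; -1 -0.68 0 0; -1 -0.68 0 0"

```text
time: 1.75
tool_pos: [0.4065, 0.2112, 0.2193]
ee_rot: [3.141, -0.001, 2.763]
wrist_force: [0.4, 1.2, 0.2]
width: 0.0005
finger_force: 0.0
```

Call:
carry_out --motion "-0.15 -0.1 0 0.045; -0.3 -0.2 0 0.09; -0.5 -0.34 0 0.135; -0.7 -0.48 0 0.18; -0.9 -0.61 0 0.23; -1 -0.68 0 0.28; -1 -0.68 0 0.33; -1 -0.68 0 0.3713"

```text
time: 2.55
tool_pos: [0.5085, 0.0612, 0.2191]
ee_rot: [-3.141, -0.001, 1.592]
wrist_force: [-0.3, 0.5, -0.2]
width: 0.0008
finger_force: 0.0
```

```bash
python3 - <<'E'
from bench import robot, snapshot
from h import *
for n in('wrist','scene'):
    o=robot.get_obs();s=snapshot(n);pickle.dump((o,s),open(f'pics/{n}1.pkl','wb'))
o,s=load('wrist1');im=s['image'];print(o['tool_pos'],o['ee_rot'])
cv2.imwrite('pics/wrist1.png',cv2.resize(im[:,:,::-1],(800,600)))
hsv=cv2.cvtColor(im,cv2.COLOR_RGB2HSV)
for nm,lo,hi,z in(('blue',(100,120,60),(125,255,255),.075),('yellow',(20,120,120),(35,255,255),.083)):
    m=cv2.inRange(hsv,lo,hi);cs,_=cv2.findContours(m,0,2)
    for k in cs:
        if 40<cv2.contourArea(k):
            r=cv2.minAreaRect(k);print(nm,cv2.contourArea(k),r[0],[ray(o,s,p,z)[:2].round(4).tolist() for p in cv2.boxPoints(r)])
E
```

```text
[0.50845975 0.06122688 0.21913991] [-3.14081866e+00 -9.18577410e-04  1.59154214e+00]
blue 4925.0 (254.0, 157.0) [[0.4725, 0.0309], [0.4734, 0.1449], [0.5326, 0.1462], [0.538, 0.0324]]
blue 1924.5 (409.7500305175781, 126.25001525878906) [[0.6394, 0.115], [0.6843, 0.1678], [0.7142, 0.1445], [0.6697, 0.0894]]
yellow 249.5 (192.0, 217.5) [[0.4199, 0.0274], [0.4436, 0.028], [0.443, 0.0087], [0.4189, 0.0082]]
yellow 294.0 (255.0, 167.5) [[0.4794, 0.0842], [0.5314, 0.0854], [0.5318, 0.0773], [0.4794, 0.0761]]
yellow 115.0 (407.74957275390625, 130.76425170898438) [[0.6577, 0.134], [0.6611, 0.1377], [0.6856, 0.1168], [0.6822, 0.1129]]
```

View pics/wrist1.png

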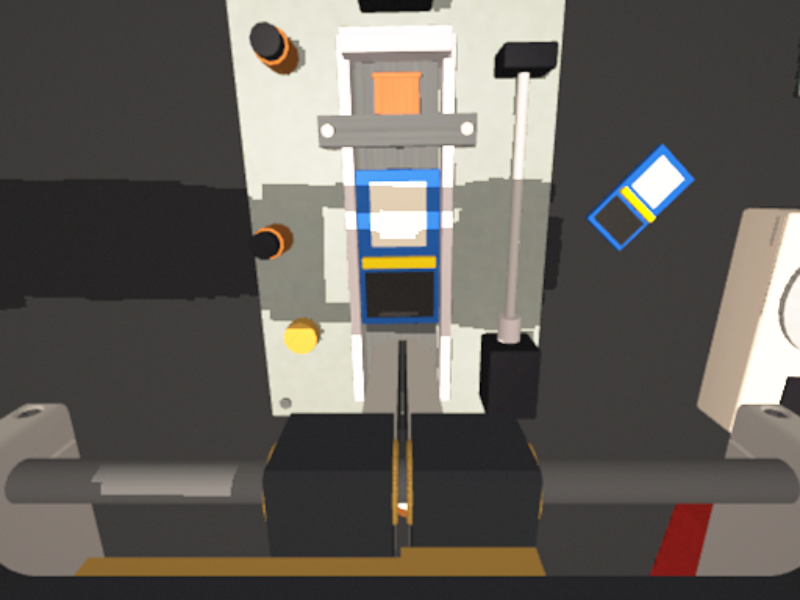

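The wrist view shows the carrier straight ahead of the hand and aligned with it: rib at (398,263), dark pad at (400,295), bar at (398,130). The small blue look-alike lies off the stage at (640,195). Next I'll go down over the pad.

Call:
carry_out --motion "0.01 -0.01 0.1 0; 0.01 -0.01 0.25 0; 0.01 -0.01 0.4 0; 0.01 -0.01 0.55 0; 0.01 -0.01 0.68 0; 0.01 -0.01 0.77 0; 0.01 -0.01 0.82 0; 0.01 -0.01 0.82 0"

```text
time: 3.45
tool_pos: [0.506, 0.0616, 0.0951]
ee_rot: [-3.139, -0.0, 1.598]
wrist_force: [0.7, 0.0, -0.3]
width: 0.0004
finger_force: 0.0
```

```bash
python3 - <<'E'
from bench import robot, snapshot
from h import *
o=robot.get_obs();w=snapshot('wrist');s=snapshot('scene');print(o['tool_pos'],o['wrist_force'])
a=cv2.resize(w['image'][100:,100:400,::-1],(600,568),interpolation=cv2.INTER_CUBIC)
b=cv2.resize(s['image'][140:280,200:350,::-1],(200,187))
cv2.imwrite('pics/w2.png',a)
E
```

```text
[0.50596248 0.06163636 0.09513935] [ 0.68620071  0.02151598 -0.26399387]
```

View pics/w2.png

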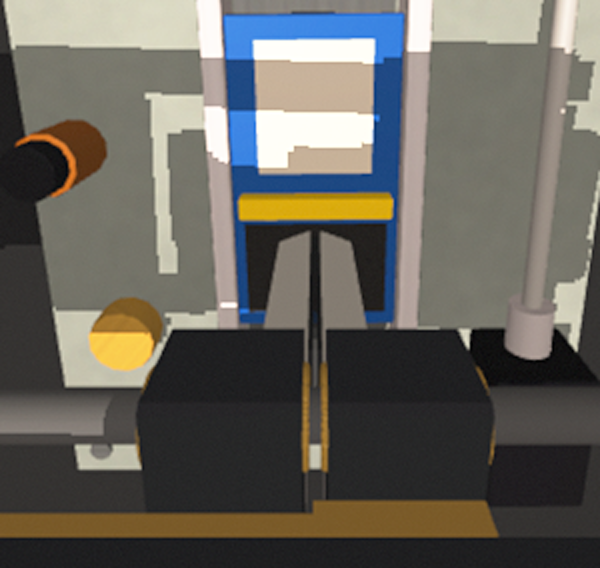

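Crop: closed fingertips at (315,235), centred over the dark pad and just behind the yellow rib at (315,207). Next I'll press.

Call:
carry_out --motion "0 0 0.02 0; 0 0 0.04 0; 0 0 0.05 0; 0 0 0.06 0; 0 0 0.07 0; 0 0 0.08 0; 0 0 0.08 0; 0 0 0.08 0"

```text
time: 4.35
tool_pos: [0.5071, 0.0612, 0.0866]
ee_rot: [3.141, 0.0, 1.596]
wrist_force: [-3.2, 0.2, 9.2]
width: 0.0005
finger_force: 4.4
```

Call:
carry_out --motion "0 0 0.01 0; 0 0 0.02 0; 0 0 0.03 0; 0 0 0.04 0; 0 0 0.05 0; 0 0 0.06 0; 0 0 0.07 0; 0 0 0.07 0"

```text
time: 5.15
tool_pos: [0.5072, 0.0612, 0.081]
ee_rot: [3.139, 0.0, 1.597]
wrist_force: [-12.1, -0.6, 29.2]
width: 0.0003
finger_force: 14.6
```

Call:
carry_out --motion "0.02 -0.02 0 0; 0.04 -0.02 0 0; 0.06 -0.02 0 0; 0.08 -0.02 0 0; 0.1 -0.02 0 0; 0.12 -0.02 0 0; 0.14 -0.02 0 0; 0.15 -0.02 0 0"

```text
time: 5.95
tool_pos: [0.5082, 0.0781, 0.0811]
ee_rot: [3.129, 0.012, 1.595]
wrist_force: [-2.3, -14.5, 21.7]
width: 0.0006
finger_force: 10.6
```

Call:
carry_out --motion "0.02 0 0.01 0; 0.04 0 0.01 0; 0.06 0 0.01 0; 0.08 0 0.01 0; 0.1 0 0.01 0; 0.12 0 0.01 0; 0.14 0 0.01 0; 0.15 0 0.01 0"

```text
time: 6.75
tool_pos: [0.5075, 0.0984, 0.081]
ee_rot: [3.129, 0.016, 1.594]
wrist_force: [-5.3, -19.4, 28.8]
width: 0.0005
finger_force: 14.1
```

```bash
python3 - <<'E'
from bench import robot, snapshot
from h import *
o=robot.get_obs();w=snapshot('wrist');print(o['tool_pos'],o['wrist_force'])
cv2.imwrite('pics/w3.png',cv2.resize(w['image'][50:350,100:420,::-1],(640,600),interpolation=cv2.INTER_CUBIC))
E
```

```text
[0.5075102  0.09838073 0.08102901] [ -5.25764802 -19.36327088  28.8123255 ]
```

View pics/w3.png

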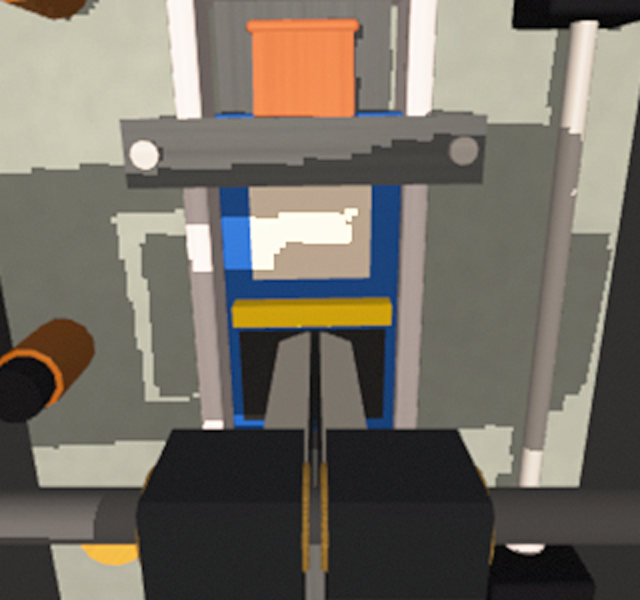

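The nose has dived under the bar: a blue edge shows behind it at (300,115), under the leaf. The tips are still behind the rib at (315,315), so I'll keep sliding.

Call:
carry_out --motion "0.02 0 0 0; 0.04 0 0 0; 0.06 0 0 0; 0.08 0 0 0; 0.1 0 0 0; 0.12 0 0 0; 0.14 0 0 0; 0.14 0 0 0"

```text
time: 7.6
tool_pos: [0.5069, 0.1198, 0.081]
ee_rot: [3.13, 0.015, 1.595]
wrist_force: [-6.4, -18.5, 28.7]
width: 0.0004
finger_force: 14.3
```

Call:
carry_out --motion "0.02 0 0 0; 0.04 0 0 0; 0.05 0 0 0; 0.06 0 0 0; 0.07 0 0 0; 0.08 0 0 0; 0.09 0 0 0; 0.09 0 0 0"

```text
time: 8.4
tool_pos: [0.5076, 0.133, 0.081]
ee_rot: [3.127, 0.016, 1.594]
wrist_force: [-2.4, -20.2, 26.5]
width: 0.0005
finger_force: 14.7
```

Call:
carry_out --motion "0.01 0 0 0; 0.01 0 0 0; 0.02 0 0 0; 0.02 0 0 0; 0.03 0 0 0; 0.03 0 0 0; 0.04 0 0 0; 0.04 0 0 0"

```text
time: 9.2
tool_pos: [0.5074, 0.1374, 0.081]
ee_rot: [3.127, 0.019, 1.594]
wrist_force: [-3.2, -24.6, 27.7]
width: 0.0005
finger_force: 15.4
```

Call:
carry_out --motion "0.01 0 0 0; 0.01 0 0 0; 0.015 0 0 0; 0.015 0 0 0; 0.02 0 0 0; 0.02 0 0 0; 0.02 0 0 0; 0.02 0 0 0"

```text
time: 10.0
tool_pos: [0.5075, 0.1376, 0.081]
ee_rot: [3.128, 0.024, 1.593]
wrist_force: [-3.0, -30.6, 28.2]
width: 0.0009
finger_force: 21.2
```

It has stopped at y = 0.1376 and the push force is rising, so it looks home. A small extra push and a look will confirm.

Call:
carry_out --motion "0.01 0 0 0; 0.02 0 0 0; 0.03 0 0 0; 0.03 0 0 0; 0.03 0 0 0; 0.03 0 0 0; 0.03 0 0 0; 0.03 0 0 0"

```text
time: 10.8
tool_pos: [0.5075, 0.1378, 0.081]
ee_rot: [3.128, 0.033, 1.592]
wrist_force: [-3.7, -40.4, 29.8]
width: 0.0002
finger_force: 24.6
```

```bash
python3 - <<'E'
from bench import robot, snapshot
from h import *
o=robot.get_obs();w=snapshot('wrist');print(o['tool_pos'],o['wrist_force'])
cv2.imwrite('pics/w4.png',cv2.resize(w['image'][20:320,100:420,::-1],(640,600),interpolation=cv2.INTER_CUBIC))
E
```

```text
[0.50746805 0.13784266 0.08104701] [ -3.65545455 -40.41004945  29.77186095]
```

View pics/w4.png

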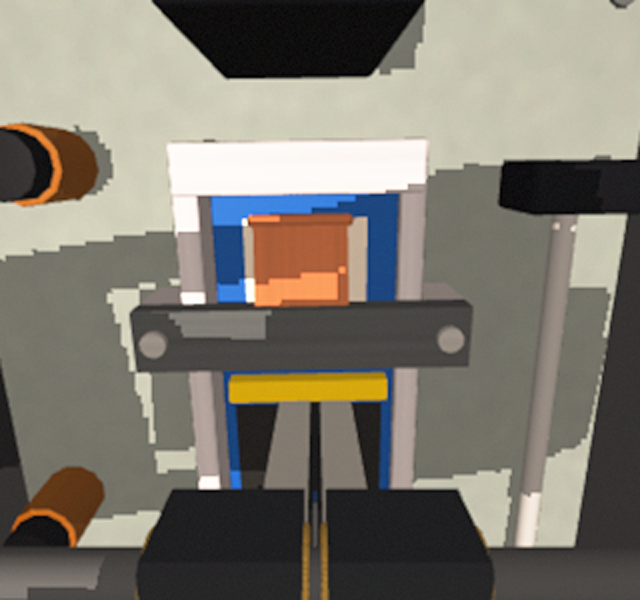

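The picture shows the nose flush against the end stop at (300,195) with no gap, and the leaf lying on the tile. I'll ease off the push while still pressed, then lift.

Call:
carry_out --motion "-0.02 0 0 0; -0.04 0 0 0; -0.06 0 0 0; -0.08 0 0 0; -0.09 0 0 0; -0.09 0 0 0; -0.09 0 0 0; -0.09 0 0 0"

```text
time: 11.65
tool_pos: [0.5075, 0.1371, 0.081]
ee_rot: [3.127, 0.007, 1.595]
wrist_force: [-2.1, -10.5, 25.3]
width: 0.0007
finger_force: 15.0
```

Call:
carry_out --motion "0 0 -0.02 0; 0 0 -0.04 0; 0 0 -0.06 0; -0.01 0 -0.08 0; -0.02 0 -0.1 0; -0.02 0 -0.12 0; -0.02 0 -0.15 0; -0.02 0 -0.18 0"

```text
time: 12.45
tool_pos: [0.5016, 0.1385, 0.0997]
ee_rot: [-3.141, -0.002, 1.597]
wrist_force: [-0.2, 0.6, -0.6]
width: 0.0007
finger_force: 0.0
```

Call:
carry_out --motion "0 0 -0.1 0; -0.05 0 -0.25 0; -0.15 0 -0.4 0; -0.3 0 -0.55 0; -0.4 0 -0.7 0; -0.5 0 -0.8 0; -0.5 0 -0.85 0; -0.5 0 -0.85 0"

```text
time: 13.25
tool_pos: [0.5043, 0.0631, 0.2281]
ee_rot: [3.14, -0.001, 1.596]
wrist_force: [-0.7, 0.1, 0.7]
width: 0.0004
finger_force: 0.0
```

```bash
python3 - <<'E'
from bench import robot, snapshot
from h import *
o=robot.get_obs();w=snapshot('wrist');s=snapshot('scene');print(o['time'],o['tool_pos'],o['wrist_force'])
cv2.imwrite('pics/w5.png',cv2.resize(w['image'][:230,110:400,::-1],(740,587),interpolation=cv2.INTER_CUBIC))
cv2.imwrite('pics/s5.png',cv2.resize(s['image'][140:280,200:350,::-1],None,fx=4.2,fy=4.2,interpolation=cv2.INTER_CUBIC))
E
```

```text
13.25 [0.50429796 0.06306124 0.22805004] [-0.70473185  0.1315089   0.65992756]
```

View pics/w5.png

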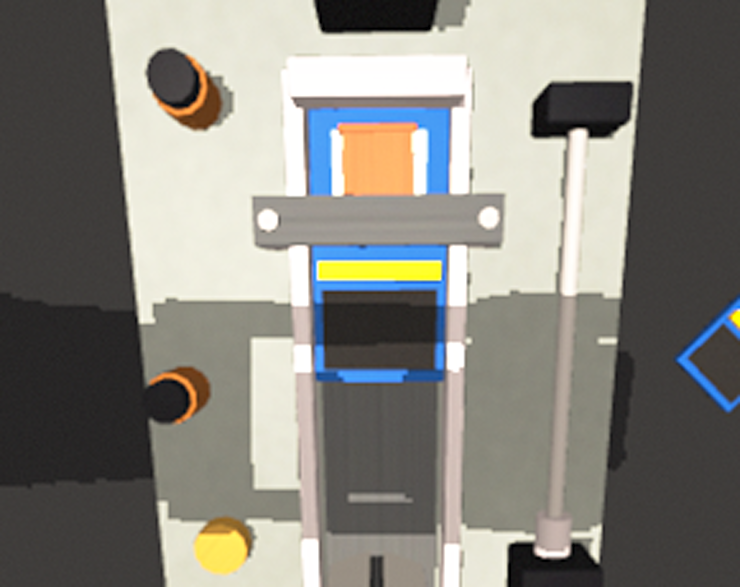

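View pics/s5.png

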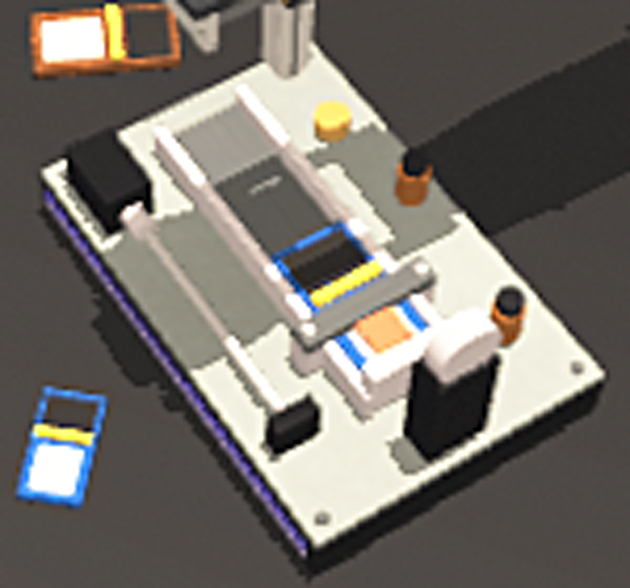

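```bash
python3 - <<'E'
from bench import robot, snapshot
from h import *
o=robot.get_obs();s=snapshot('wrist');im=s['image']
hsv=cv2.cvtColor(im,cv2.COLOR_RGB2HSV)
for c in(236,258,281):print(c,[tuple(im[r,c]) for r in range(35,47)])
m=cv2.inRange(hsv,(100,120,50),(125,255,255))
for c in(233,236,258,281,283):
    r=np.where(m[:170,c]>0)[0];print(c,r.min(),r.max(),'nose y',ray(o,s,(c,r.min()-.5),.071)[1].round(4),'tail',ray(o,s,(c,r.max()+.5),.071)[1].round(4))
for r in(37,38,39):print('stop top edge',r,ray(o,s,(258,r),.09)[1].round(4))
E
```

```text
236 [(np.uint8(255), np.uint8(255), np.uint8(255)), (np.uint8(255), np.uint8(255), np.uint8(255)), (np.uint8(244), np.uint8(230), np.uint8(224)), (np.uint8(127), np.uint8(115), np.uint8(110)), (np.uint8(137), np.uint8(123), np.uint8(119)), (np.uint8(137), np.uint8(124), np.uint8(118)), (np.uint8(138), np.uint8(122), np.uint8(110)), (np.uint8(114), np.uint8(135), np.uint8(200)), (np.uint8(68), np.uint8(154), np.uint8(249)), (np.uint8(77), np.uint8(160), np.uint8(248)), (np.uint8(78), np.uint8(160), np.uint8(247)), (np.uint8(77), np.uint8(160), np.uint8(247))]
258 [(np.uint8(255), np.uint8(255), np.uint8(255)), (np.uint8(255), np.uint8(255), np.uint8(255)), (np.uint8(228), np.uint8(206), np.uint8(198)), (np.uint8(132), np.uint8(120), np.uint8(115)), (np.uint8(138), np.uint8(127), np.uint8(121)), (np.uint8(142), np.uint8(129), np.uint8(121)), (np.uint8(130), np.uint8(116), np.uint8(105)), (np.uint8(93), np.uint8(124), np.uint8(198)), (np.uint8(69), np.uint8(157), np.uint8(250)), (np.uint8(75), np.uint8(159), np.uint8(247)), (np.uint8(73), np.uint8(158), np.uint8(247)), (np.uint8(69), np.uint8(159), np.uint8(249))]
281 [(np.uint8(255), np.uint8(255), np.uint8(255)), (np.uint8(255), np.uint8(253), np.uint8(248)), (np.uint8(168), np.uint8(151), np.uint8(143)), (np.uint8(130), np.uint8(117), np.uint8(114)), (np.uint8(134), np.uint8(122), np.uint8(117)), (np.uint8(138), np.uint8(124), np.uint8(118)), (np.uint8(126), np.uint8(112), np.uint8(104)), (np.uint8(92), np.uint8(128), np.uint8(202)), (np.uint8(67), np.uint8(157), np.uint8(250)), (np.uint8(71), np.uint8(157), np.uint8(247)), (np.uint8(70), np.uint8(156), np.uint8(245)), (np.uint8(68), np.uint8(154), np.uint8(245))]
233 43 97 nose y 0.2141 tail 0.1584
236 43 149 nose y 0.2142 tail 0.1001
258 42 149 nose y 0.2158 tail 0.1008
281 42 149 nose y 0.2165 tail 0.1016
283 42 149 nose y 0.2166 tail 0.1017
stop top edge 37 0.2156
stop top edge 38 0.2147
stop top edge 39 0.2138
```

```bash
python3 -c "
from bench import robot
print(robot.close_job())"
```

```text
the job is handed in; nothing more can be done
None
```

The blue carrier is home against the end stop to within what the wrist camera can measure, held down by the clamp bar and drag spring, with the hand clear and the bystanders in view undisturbed; I handed the job in at about 13 s and got no verdict back.

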